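# Load two clip-lid boxes with tablet cartons and snap the lids shut

## Robot

A 6-joint arm with a two-finger parallel gripper is mounted at the origin on a cart in front of the work surface, level with it; the furniture and walls round the work are solid. World frame = base frame: x ahead of the robot, y to its left, z up, the work surface at z = 0. Lengths are in m, angles in degrees, forces in N, time in s.
With the tool pointing down it reaches from about 0.375 to 0.9 m from the base axis. Payload 3.1 kg.
Tool frame: the origin (TCP) lies at the very end of the fingers, on their centre line; the grasp point (between the pads) lies 19 mm behind it (grasp_offset is the distance from the TCP to the grasp point, in m); z points along the fingers, y is the direction in which the jaws open and shut (so a half turn about z gives the same grasp; the last joint's range is limited). The gripper opens to 87 mm and grips with 3 to 60 N. Pads are 19 mm wide; open, the fingers measure 117 mm over their backs; the gripper's body (75 mm by 190 mm) begins 51 mm behind the grasp point.
Start: joints at [-80.128, 30.224, 82.088, -0, 67.689, -10.227], TCP at [0.215, -0.587, 0.223] pointing down, gripper open.
Joint ranges: [-176.69, 176.69], [-43.24, 126.21], [12.49, 139.97], [-82, 262], [0, 151.66], [-163.58, 163.58]. Speed limits (degrees/s): [159.86, 159.86, 180, 180, 180, 180].

## Interface

Orientations are given as a 3x3 rotation matrix whose columns are the frame's x, y, z axes.
In Python, from rig import * gives the robot as it stands. The module is installed in compiled form; this text tells all that it offers.
- The arm moves only by the tool play_rows, never from a script. Its argument "plan" is a list that holds one entry, the list of rows, each a list of 7 numbers: the shift along the world's x, y, z each as a share of 5 cm, from -1 to 1, then the turn, a rotation vector about the world's x, y, z each as a share of pi rad, from -1 to 1, then the gripper's target within -1 to 1 (fully open at 1, half-way at 0, shut at -1). A call has 1 to 12 rows; each row shifts and turns the commanded pose from where the row before left it; what a row does not reach is not made up. A row lasts 1/10 s, in which the tool goes at most 50 mm and 8.59 degrees, less where a joint would pass 70% of its speed; a pose out of reach is approached as far as the arm can. A call with a number of a shift or a turn outside -1 to 1 is refused whole. A call with a gripper value outside its range is refused whole. The fingers move at their own pace and stop on an object; the grip force is fixed at half the most. Time passes only in rows, so rows that do not move let the fingers close. It gives the time, the measured TCP pose, the force and the opening at its end, in the units of the state.
- read_state(): the state, without advancing time (a new reading comes with each control period).
- capture(name): name is "side" or "top"; returns the picture (384x512x3 uint8, red, green, blue); there is no depth.
- camera_params(name): a dict with "intrinsics" (3x3 intrinsics, pixels), "R" (3x3) and "t" (3): a world point X has camera coordinates R X + t. Camera axes: x right, y down, z forward; pixel columns grow to the right and rows downward; lengths in m; the calibration is good to about 2 mm. A picture is of the moment at which its call begins. camera_params takes no time and is no camera call.
- hand_in(): hands the job in, once; it reports no verdict.
The state is a dict: "time_s": time; "joint_positions": joint angles; "qvel": joint speeds; "tau": joint torques, N m; "position": TCP position; "tcp_rot": TCP orientation; "force": force on the tool from outside, world axes, zero at the start; "moment": the same for the moment, N m; "opening": opening from 0.0 (shut) to 1.0 (fully open).
Only numpy, scipy, OpenCV 4.12 (cv2) and the standard library are available. Lean on these libraries where they do the work, as an engineer would, in place of code of your own. Each camera call takes 0.05 s, during which the arm holds its last target. There are 200 camera calls.

## Task

Pack the two grey clip-lid boxes: lay the larger of the two tablet cartons between them flat in the larger box and the smaller carton flat in the smaller box, right way up as they lie now. Then swing each lid over and press its front edge down until the catch snaps and holds it fully shut. Leave the rubber stamp, the white jar and the tablet strip where they are.

Things in the scene. Friction and masses are not known exactly. Their poses are not given: they have to be found in the camera images.
- large_box: the larger grey plastic box, fixed to the desk, left or right of the cartons; outside 120 x 122 mm (x, y), 36 mm high, walls and floor 6, inside 108 x 110 mm. Origin: centre of its underside. x points to the back, where its white lid is hinged; the front (-x) roughly faces the robot and has a steel catch, 44 mm wide, standing out 14 mm
- large_lid (a joint): lid of the large box (rad): 0 shut flat, grows opening; starts at 1.65 to 2.05 (leaning away from the robot), at most 2.15. Stiff hinge, stays where left. Plate 4 mm thick, reaches 120 mm from the hinge line. Going down, its front bead meets the sprung catch at about 0.12; 5 to 10 N on the front edge snaps it past, then it is held shut (below 0.02)
- large_press (a point): point on the outer (upper when shut) face of that lid, 12 mm inside its front edge, midway along it: where to press. Axes as the box when shut, turning with the lid (z is the outward normal of the lid)
- large_hinge (a point): midpoint of that lid's hinge line, on the back rim of the box, 36 mm above the desk; the line runs along the box's y. Axes turn with the lid (x points from the lid's front edge to the hinge)
- small_box: the smaller grey plastic box, fixed to the desk, left or right of the cartons; outside 96 x 104 mm (x, y), 36 mm high, walls and floor 6, inside 84 x 92 mm. Origin: centre of its underside. x points to the back, where its white lid is hinged; the front (-x) roughly faces the robot and has a steel catch, 44 mm wide, standing out 14 mm
- small_lid (a joint): lid of the small box (rad): 0 shut flat, grows opening; starts at 1.65 to 2.05 (leaning away from the robot), at most 2.15. Stiff hinge, stays where left. Plate 4 mm thick, reaches 96 mm from the hinge line. Going down, its front bead meets the sprung catch at about 0.12; 5 to 10 N on the front edge snaps it past, then it is held shut (below 0.02)
- small_press (a point): point on the outer (upper when shut) face of that lid, 12 mm inside its front edge, midway along it: where to press. Axes as the box when shut, turning with the lid (z is the outward normal of the lid)
- small_hinge (a point): midpoint of that lid's hinge line, on the back rim of the box, 36 mm above the desk; the line runs along the box's y. Axes turn with the lid (x points from the lid's front edge to the hinge)
- large_carton: the larger printed tablet carton, 52 x 92 x 26 mm (x, y, z), loose, lying flat between the boxes. Origin: centre of its underside; z up, long side along its y
- small_carton: the smaller printed tablet carton, 36 x 70 x 21 mm (x, y, z), loose, lying flat between the boxes, nearer or farther than the other one. Origin: centre of its underside; z up, long side along its y
- rubber_stamp: rubber stamp with a turned wooden handle, 26 x 52 x 66 mm, standing behind the cartons; origin under its centre (bystander; leave it where it is)
- white_jar: white screw-cap plastic jar, 49 mm across, 88 mm high; origin under its centre (bystander; leave it where it is)
- tablet_strip: blister strip of tablets lying flat near the front edge of the desk, 40 x 96 x 6 mm; origin under its centre (bystander; leave it where it is)

How it is judged (in metres and radians):
On the way, in this order (a step that is already met when the one before it is completed fails the run):
1. both cartons lie flat in their own boxes (x of large_carton in the frame of large_box between -0.035 and 0.035 m and y of large_carton in the frame of large_box between -0.04 and 0.04 m and z of large_carton in the frame of large_box between -0.004 and 0.012 m and angle between each of large_carton, small_carton's own z axis and vertical below 0.15 rad and x of small_carton in the frame of small_box between -0.03 and 0.03 m and y of small_carton in the frame of small_box between -0.035 and 0.035 m and z of small_carton in the frame of small_box between -0.004 and 0.012 m), for 0.2 s.
2. both lids are shut and caught (all of step 1 and value of joint each of large_lid, small_lid below 0.04 rad), for 0.2 s.
At the end, for the whole second after the job is handed in: The larger carton lies flat (within 0.15 rad, right way up) on the floor of the larger box and the smaller one on the floor of the smaller box, at rest, and each lid is held shut by its catch (joint under 0.04 rad) with nothing touching it (all of step 2 and linear speed of each of large_carton, small_carton below 0.02 m/s and velocity of joint each of large_lid, small_lid below 0.1 rad/s).
It fails at once if the rubber stamp, white jar or tablet strip is moved by more than 30 mm (distance of any of rubber_stamp, white_jar, tablet_strip from where it was at the start of the episode above 0.03 m).
It also fails if it takes over 72 s, if anything falls off the work surface, if the arm or the gripper's body presses on something with over 40 N, if the wrist force passes 120 N, or if a joint passes its speed limit or range.

## Working session

There is one attempt and no reset: what is moved stays moved. The work goes in short steps, Python scripts to look and compute and a tool call to move; the robot and the scene stay as the last step left them, time stands still between calls to the robot, and variables do not carry over. Pictures are saved under pics/ and viewed, about 8 in all and at most 12, crops included, and the job is handed in when it is done.

Besides the shell and the picture viewer there is one more tool, called as name(argument=value, ...) on one line, values as JSON. play_rows: Moves the arm, as the interface text tells. Its arguments: {"type":"object","properties":{"plan":{"type":"array"}},"required":["plan"]}

```bash
mkdir -p pics
python3 - <<'E'
from rig import *
import cv2
for n in("top","side"):
    im=capture(n); cv2.imwrite(f"pics/{n}0.png",cv2.resize(im[:,:,::-1],None,fx=1.5,fy=1.5,interpolation=cv2.INTER_CUBIC))
    p=camera_params(n);print(n,p)
s=read_state();print(s)
E
```

```text
top {'intrinsics': array([[483.55578405,   0.        , 253.40027702],
       [  0.        , 483.55578405, 201.75780829],
       [  0.        ,   0.        ,   1.        ]]), 'R': array([[ 0.03444498, -0.99940414, -0.00221465],
       [-0.97395757, -0.0330709 , -0.22430553],
       [ 0.22409863,  0.00988317, -0.97451636]]), 't': array([-0.032059  ,  0.57754817,  1.02163744])}
side {'intrinsics': array([[387.20533839,   0.        , 257.15706626],
       [  0.        , 387.20533839, 194.17536932],
       [  0.        ,   0.        ,   1.        ]]), 'R': array([[ 0.97511497, -0.22080998,  0.019843  ],
       [-0.13425811, -0.65937062, -0.73973315],
       [ 0.17642435,  0.71866079, -0.6726077 ]]), 't': array([-0.56572795,  0.12426661,  0.959227  ])}
{'time_s': 0.1, 'joint_positions': array([-8.01301743e+01,  3.02767958e+01,  8.21470575e+01,  1.38866542e-03,
        6.76880869e+01, -1.02268042e+01]), 'qvel': array([ 0.01677454, -0.08953289, -0.12770602, -0.01262267,  0.04326978,
       -0.08360022]), 'tau': array([-2.27865612e-04, -4.40986526e+01, -1.77150947e+01,  6.34016516e-02,
        5.34131681e-02, -4.30856971e-05]), 'position': array([ 0.21468153, -0.58629702,  0.22164666]), 'tcp_rot': array([[ 9.39117691e-01,  3.43595496e-01, -3.12798332e-04],
       [ 3.43595440e-01, -9.39115783e-01,  1.92865347e-03],
       [ 3.68922796e-04, -1.91870868e-03, -9.99998091e-01]]), 'force': array([-1.29877009,  0.13518921, -0.03571136]), 'moment': array([ 0.01607522,  0.05409658, -0.0103735 ]), 'opening': 1.0010038405485382}
```

View pics/top0.png

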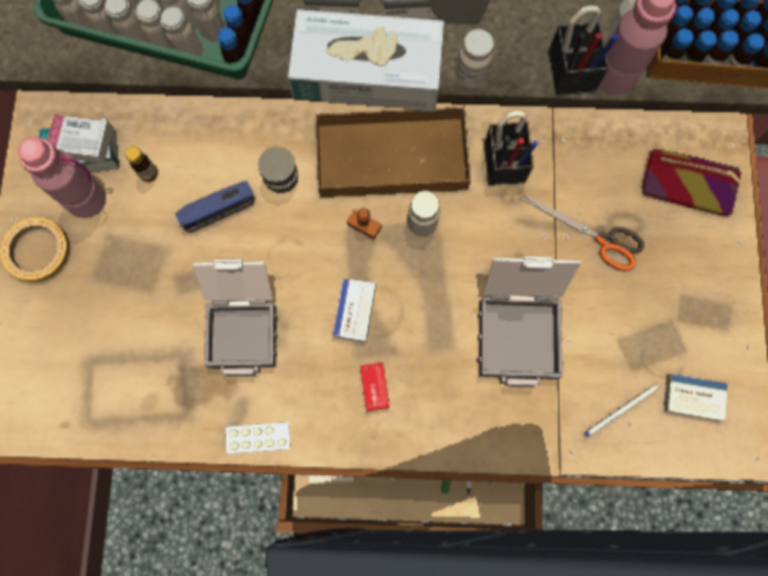

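View pics/side0.png

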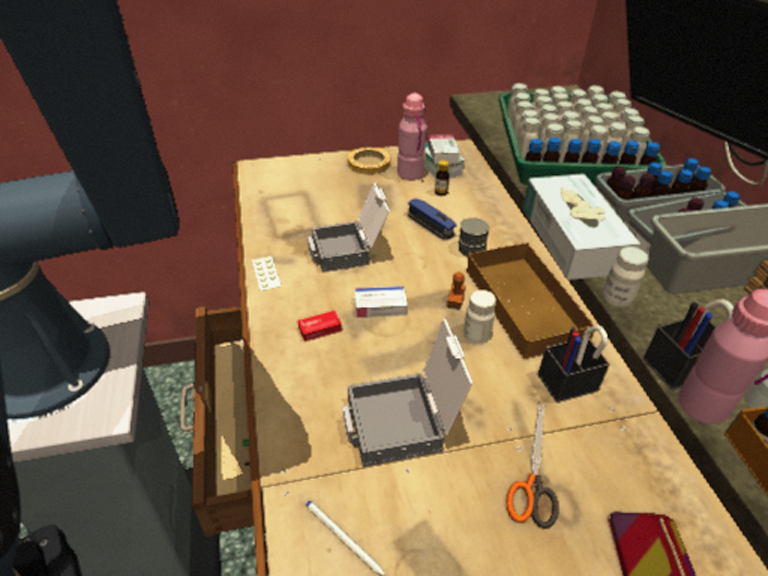

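The top view shows the large box on the right near (520,340), with its lid at (532,278). The small box is on the left near (240,337). The white/blue large carton is at (355,310) and the red small carton at (374,387). Stamp (364,222), jar (424,213) and strip (257,438) are clear of the work area. Next I'll fit the poses using both cameras.

```bash
cat > h.py <<'E'
import numpy as np, cv2
from rig import *
from scipy.optimize import least_squares
CAM={n:camera_params(n) for n in("top","side")}
def proj(n,X):
    c=CAM[n];Y=(np.atleast_2d(X)@c["R"].T+c["t"])@c["intrinsics"].T
    return Y[:,:2]/Y[:,2:]
def place(p,P): # p=x,y,yaw
    c,s=np.cos(p[2]),np.sin(p[2]); P=np.atleast_2d(P)
    return np.c_[p[0]+c*P[:,0]-s*P[:,1],p[1]+s*P[:,0]+c*P[:,1],P[:,2]]
def cuboid(a,b,h,z0=0):
    return np.array([[i*a/2,j*b/2,k] for k in(z0,z0+h) for i,j in((-1,-1),(-1,1),(1,1),(1,-1))])
def unproj(n,px,z):
    c=CAM[n];d=c["R"].T@np.linalg.inv(c["intrinsics"])@np.r_[px,1];o=-c["R"].T@c["t"]
    return o+d*(z-o[2])/d[2]
def lidpts(L,W,hx,th): # outer corners
    return np.array([[hx-r*np.cos(th),y,.036+r*np.sin(th)] for r,y in((.0,-W/2),(L,-W/2),(L,W/2),(0,W/2))])
E
cat > fit.py <<'E'
from h import *
# rim corners (view px of 1.5x): front-left,front-right,back-right,back-left ; box frame y left
D={"large":(.120,.122,{"top":[(479,377),(560,380),(562,302),(482,298)],"side":[(359,462),(350,382)]},),
   "small":(.096,.104,{"top":[(206,367),(273,367),(273,304),(208,303)]},)}
P={}
for k,(a,b,o) in D.items():
    Q=np.array([[-a/2,b/2,.036],[-a/2,-b/2,.036],[a/2,-b/2,.036],[a/2,b/2,.036]])
    f=lambda p:(proj("top",place(p,Q))-np.array(o["top"])/1.5).ravel()
    r=least_squares(f,[.55,0,0]);P[k]=r.x;print(k,r.x.round(4),r.fun.round(1))
for k,(a,b,h),rng in(("large_c",(.052,.092,.026),None),("small_c",(.036,.070,.021),None)):
    ob={"large_c":(355,310),"small_c":(374,387)}[k]
    im=capture("top");hsv=cv2.cvtColor(im,cv2.COLOR_RGB2HSV);H,S,V=[hsv[:,:,i].astype(int) for i in range(3)]
    m=((H<6)|(H>172))&(S>150)&(V>80) if k=="small_c" else (((S<60)&(V>120))|((H>100)&(H<140)&(S>60)))
    box=np.zeros_like(m);u,v=int(ob[0]/1.5),int(ob[1]/1.5);box[v-28:v+28,u-22:u+22]=1;m=(m&box).astype(np.float32)
    m=cv2.GaussianBlur(m,(0,0),.7)
    def mk(p):
        q=np.round(cv2.convexHull(proj("top",place(p,cuboid(a,b,h))).astype(np.float32))*256).astype(np.int32)
        z=np.zeros(m.shape,np.uint8);cv2.fillConvexPoly(z,q,255,cv2.LINE_AA,8);return cv2.GaussianBlur(z/255.,(0,0),.7)
    from scipy.optimize import minimize
    x0=unproj("top",np.array(ob)/1.5,h/2)[:2]
    best=min((minimize(lambda p:((mk(p)-m)**2).sum(),[*x0,y0],method="Nelder-Mead",options=dict(initial_simplex=np.array([[*x0,y0],[x0[0]+.01,x0[1],y0],[x0[0],x0[1]+.01,y0],[*x0,y0+.1]]))) for y0 in np.pi/2+np.array([-.3,0,.3])),key=lambda r:r.fun)
    P[k]=best.x;print(k,best.x.round(4),best.fun,m.sum())
for k,px,h in(("stamp",(364,235),0),("jar",(424,228),0),("strip",(257,440),0)):print(k,unproj("top",np.array(px)/1.5,h).round(3))
np.save("P.npy",P,allow_pickle=True)
S=3;out=[]
ims={n:cv2.resize(capture(n)[:,:,::-1],None,fx=6,fy=6,interpolation=cv2.INTER_CUBIC) for n in CAM}
for n in ims:
    def dr(X,c):cv2.polylines(ims[n],[np.round((proj(n,X)+.5)*6).astype(int)],True,c,1,cv2.LINE_AA)
    for k,(a,b,o) in D.items():
        dr(place(P[k],cuboid(a,b,.036)[4:]),(0,255,0));dr(place(P[k],cuboid(a,b,.036)[:4]),(255,255,0))
        for th in(1.65,1.85,2.05):dr(place(P[k],lidpts(a,b,a/2,th)),(0,0,255))
    for k,d in(("large_c",(.052,.092,.026)),("small_c",(.036,.07,.021))):
        dr(place(P[k],cuboid(*d))[4:],(0,255,0));dr(place(P[k],cuboid(*d))[:4],(255,255,0))
def cr(n,u,v,w,h,s):
    return cv2.resize(ims[n][v*6:(v+h)*6,u*6:(u+w)*6],(int(w*s),int(h*s)),interpolation=cv2.INTER_AREA)
A=np.hstack([cr("top",125,165,70,95,3.15),cr("top",212,180,60,95,3.15),cr("top",310,165,90,95,3.15)])
B=np.hstack([cr("side",195,115,80,75,3.9),cr("side",225,210,95,105,2.8)[:292]])
W=max(A.shape[1],B.shape[1]);pad=lambda x:cv2.copyMakeBorder(x,0,0,0,W-x.shape[1],0)
cv2.imwrite("pics/fit.png",np.vstack([pad(A),pad(B)]));print(W)
E
python3 fit.py
```

```text
large [ 0.5359 -0.2279 -0.025 ] [ 0.3 -0.9  0.5  0.3 -0.7  0.5 -0.2  0.1]
small [0.5273 0.1999 0.0425] [-1.  -0.3  0.2 -0.7  1.2 -0.  -0.4  1. ]
large_c [0.578  0.0292 1.4484] 26.621476116676956 920.99994
small_c [ 0.4591 -0.0068  1.7505] 64.90655830808458 422.0
stamp [0.705 0.018 0.   ]
jar [ 0.721 -0.079  0.   ]
strip [0.372 0.169 0.   ]
692
```

View pics/fit.png

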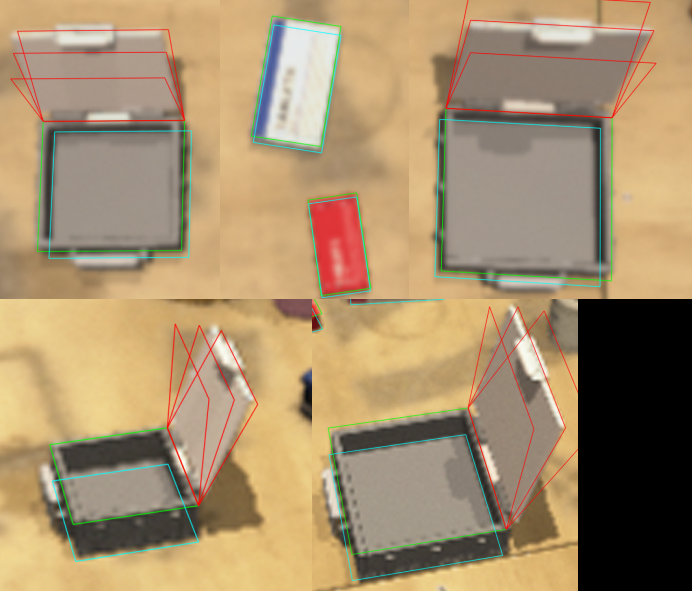

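The fits overlay well in both views, and the lids stand at about 1.87 rad (large) and 2.0 rad (small). I'll take the large carton first.

play_rows(plan=[[[0.5,0.8,0,0,0,-0.0125,1],[0.5,0.8,0,0,0,-0.0125,1],[0.5,0.8,0,0,0,-0.0125,1],[0.5,0.8,0,0,0,-0.0125,1],[0.5,0.8,0,0,0,-0.0125,1],[0.5,0.8,0,0,0,-0.0125,1],[0.5,0.8,0,0,0,-0.0125,1],[0.5,0.8,0,0,0,-0.0125,1],[0.5,0.8,0,0,0,-0.0125,1],[0.5,0.8,0,0,0,-0.0125,1],[0.4,0.8,-0.4,0,0,-0.0125,1],[0.4,0.8,-0.4,0,0,-0.0125,1]]])

```text
time_s: 1.5
position: [0.5063, -0.1055, 0.1829]
tcp_rot: [[0.993, -0.122, 0.003], [-0.122, -0.993, -0.001], [0.003, 0.001, -1.0]]
force: [1.5, -0.8, 0.5]
opening: 1.002
```

play_rows(plan=[[[0.36,0.67,-0.4,0,0,0,1],[0.36,0.67,-0.4,0,0,0,1],[0.36,0.67,-0.4,0,0,0,1],[0.36,0.68,-0.4,0,0,0,1],[0,0,-0.6,0,0,0,1],[0,0,0,0,0,0,1],[0,0,0,0,0,0,1]]])

```text
time_s: 2.2
position: [0.5762, 0.0275, 0.0723]
tcp_rot: [[0.993, -0.12, -0.002], [-0.12, -0.993, 0.0], [-0.002, 0.0, -1.0]]
force: [-0.2, 0.5, 0.5]
opening: 0.999
```

Run:
```python
from h import *
a=cv2.resize(capture("top")[120:300,130:390,::-1],None,fx=2,fy=2,interpolation=cv2.INTER_CUBIC)
b=cv2.resize(capture("side")[90:260,180:330,::-1],None,fx=1.8,fy=2.118,interpolation=cv2.INTER_CUBIC)
cv2.imwrite("pics/a.png",np.hstack([a,b[:360]])); print(read_state()["position"])
```

```text
[0.57751663 0.02674132 0.07386165]
```

View pics/a.png

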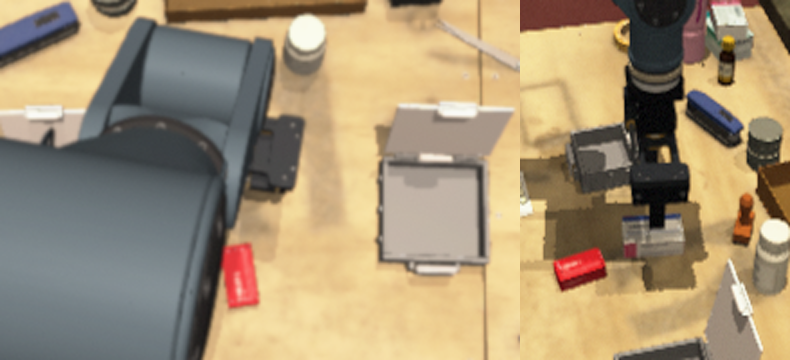

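The gripper body's long side runs along the jaw direction. The side view at about (652,235) shows the fingers straddling the large carton, so I'll descend and grip.

play_rows(plan=[[[0,0.04,-0.5,0,0,0,1],[0,0,-0.5,0,0,0,1],[0,0,-0.34,0,0,0,1],[0,0,0,0,0,0,1],[0,0,0,0,0,0,-1],[0,0,0,0,0,0,-1],[0,0,0,0,0,0,-1],[0,0,0,0,0,0,-1],[0,0,0,0,0,0,-1],[0,0,0,0,0,0,-1],[0,0,0.3,0,0,0,-1],[0,0,0.6,0,0,0,-1]]])

```text
time_s: 3.5
position: [0.5748, 0.0299, 0.0496]
tcp_rot: [[0.993, -0.12, -0.005], [-0.12, -0.993, 0.001], [-0.006, -0.0, -1.0]]
force: [0.1, -0.1, 0.0]
opening: 0.595
```

play_rows(plan=[[[0,0,0.9,0,0,0,-1],[-0.13,-0.85,0.1,0,0,0.005,-1],[-0.13,-0.85,0,0,0,0.005,-1],[-0.13,-0.85,0,0,0,0.005,-1],[-0.13,-0.85,0,0,0,0.005,-1],[-0.13,-0.85,0,0,0,0.005,-1],[-0.13,-0.89,0,0,0,0.006,-1],[0,0,0,0,0,0,-1],[0,0,0,0,0,0,-1],[0,0,0,0,0,0,-1]]])

```text
time_s: 4.5
position: [0.5374, -0.2262, 0.1008]
tcp_rot: [[1.0, -0.023, -0.001], [-0.023, -1.0, 0.001], [-0.001, -0.001, -1.0]]
force: [0.4, 0.0, 0.5]
opening: 0.594
```

Run:
```python
from h import *
b=cv2.resize(capture("side")[150:330,180:340,::-1],None,fx=3,fy=3,interpolation=cv2.INTER_CUBIC)
cv2.imwrite("pics/b.png",b); s=read_state();print(s["position"],s["force"])
```

```text
[ 0.53754546 -0.22573165  0.10072474] [-0.3424609   0.79408627 -0.30636374]
```

View pics/b.png

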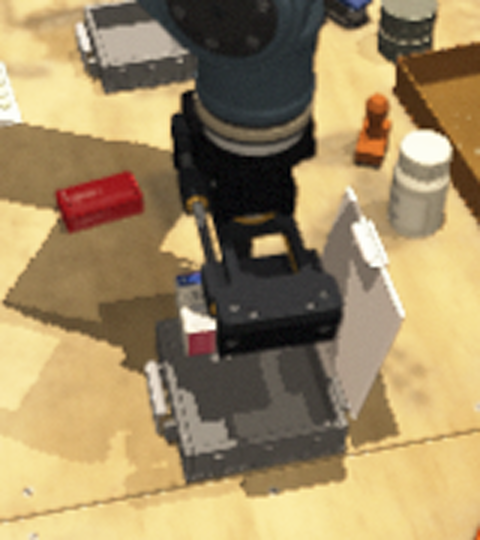

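The side view shows the carton hanging level over the large box, with clearance to the lid. I'll lower it and release.

play_rows(plan=[[[-0.03,-0.03,-0.4,0,0,0,-1],[0,0,-0.4,0,0,0,-1],[0,0,-0.4,0,0,0,-1],[0,0,-0.3,0,0,0,-1],[0,0,-0.2,0,0,0,-1],[0,0,0,0,0,0,-1],[0,0,-0.04,0,0,0,-1]]])

```text
time_s: 5.25
position: [0.5369, -0.2288, 0.0139]
tcp_rot: [[1.0, -0.022, 0.001], [-0.022, -1.0, -0.001], [0.001, 0.001, -1.0]]
force: [0.3, 0.9, -0.1]
opening: 0.596
```

play_rows(plan=[[[0,0,-0.02,0,0,0,0.42],[0,0,0,0,0,0,0.42],[0,0,0,0,0,0,0.42],[0,0,0.5,0,0,0,0.42],[0,0,0.8,0,0,0,0.42],[0,0,0.6,0,0,0.02,0.7],[-0.26,0.74,0,0,0,0.02,0.7],[-0.26,0.74,0,0,0,0.0245,0.7],[-0.26,0.74,0,0,0,0,0.7],[-0.26,0.74,0,0,0,0,0.7],[-0.26,0.74,0,0,0,0,0.7],[-0.26,0.74,0,0,0,0,0.7]]])

```text
time_s: 6.45
position: [0.4579, -0.0058, 0.1081]
tcp_rot: [[0.984, 0.178, 0.001], [0.178, -0.984, -0.0], [0.001, 0.0, -1.0]]
force: [0.2, 1.6, 0.1]
opening: 0.849
```

play_rows(plan=[[[0.02,-0.03,-0.6,0,0,0,0.7],[0,0,-0.6,0,0,0,0.7],[0,0,-0.5,0,0,0,0.7],[0,0,-0.36,0,0,0,0.7],[0,0,0,0,0,0,0.7],[0,0,0,0,0,0,-1],[0,0,0,0,0,0,-1],[0,0,0,0,0,0,-1],[0,0,0,0,0,0,-1],[0,0,0,0,0,0,-1],[0,0,0,0,0,0,-1],[0,0,0,0,0,0,-1]]])

```text
time_s: 7.65
position: [0.4595, -0.0085, 0.0049]
tcp_rot: [[0.984, 0.179, 0.001], [0.179, -0.984, -0.0], [0.001, 0.0, -1.0]]
force: [-0.3, -0.1, 4.4]
opening: 0.408
```

Run:
```python
from h import *
s=read_state();print(s["position"],s["opening"]*87)
```

```text
[ 0.45950245 -0.00845509  0.00491294] 35.473623974479224
```

play_rows(plan=[[[0,0,0.5,0,0,0,-1],[0,0,0.7,0,0,0,-1],[0,0,0.7,0,0,0,-1],[0.27,0.83,0,0,0,-0.015,-1],[0.27,0.83,0,0,0,-0.015,-1],[0.27,0.83,0,0,0,-0.015,-1],[0.27,0.83,0,0,0,0,-1],[0.27,0.83,0,0,0,0,-1],[0,0,0,0,0,0,-1],[0,0,0,0,0,0,-1],[0,0,0,0,0,0,-1]]])

```text
time_s: 8.75
position: [0.5256, 0.1983, 0.0991]
tcp_rot: [[0.999, 0.038, -0.002], [0.038, -0.999, -0.001], [-0.002, 0.001, -1.0]]
force: [-0.4, 1.0, 0.1]
opening: 0.409
```

Run:
```python
from h import *
a=cv2.resize(capture("side")[80:230,170:340,::-1],None,fx=3,fy=3,interpolation=cv2.INTER_CUBIC)
b=cv2.resize(capture("top")[170:270,300:390,::-1],None,fx=3,fy=3,interpolation=cv2.INTER_CUBIC)
b=cv2.copyMakeBorder(b,0,450-300,0,0,0)
cv2.imwrite("pics/c.png",np.hstack([a,b])); s=read_state();print(s["position"],s["force"])
```

```text
[0.52606175 0.19773931 0.0992901 ] [ 0.04019385 -0.29675305 -0.26944618]
```

View pics/c.png

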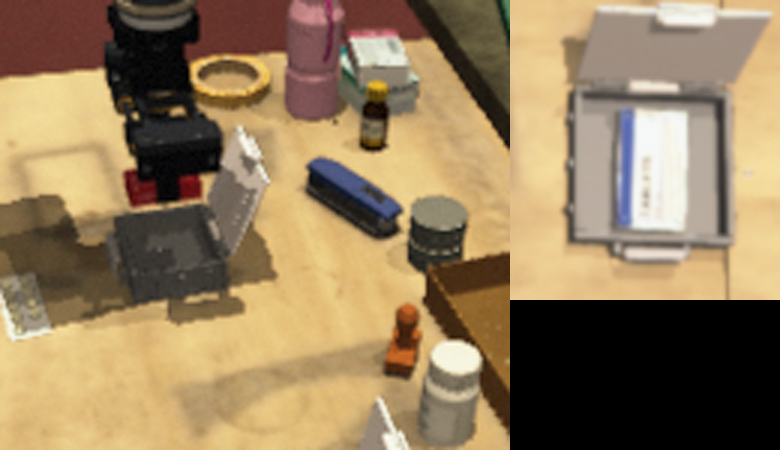

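The top crop shows the large carton flat in its box at (650,168). The side crop shows the small carton held symmetrically over the small box. I'll lower and release it.

play_rows(plan=[[[0.02,0.03,-0.4,0,0,0,-1],[0,0,-0.4,0,0,0,-1],[0,0,-0.4,0,0,0,-1],[0,0,-0.3,0,0,0,-1],[0,0,-0.2,0,0,0,-1],[0,0,-0.04,0,0,0,-1],[0,0,0,0,0,0,-1]]])

```text
time_s: 9.55
position: [0.5278, 0.2, 0.0125]
tcp_rot: [[0.999, 0.037, -0.0], [0.037, -0.999, -0.0], [-0.0, 0.0, -1.0]]
force: [0.4, 0.5, -0.8]
opening: 0.41
```

play_rows(plan=[[[0,0,0,0,0,0,0],[0,0,0,0,0,0,0],[0,0,0,0,0,0,0],[0,0,0.5,0,0,0,0],[0,0,0.9,0,0,0,0],[0,0,0.9,0,0,0,-1],[0,0,0.9,0,0,0,-1],[0.7,0.03,0,0,0,0,-1],[0.7,0.03,0,0,0,0,-1],[0.7,0.03,0,0,0,0,-1],[0.7,0.03,0,0,0,0,-1],[0,0,0,0,0,0,-1]]])

```text
time_s: 10.75
position: [0.6726, 0.2063, 0.173]
tcp_rot: [[0.999, 0.037, 0.006], [0.037, -0.999, 0.0], [0.006, -0.0, -1.0]]
force: [-0.9, 0.3, -0.3]
opening: 0.017
```

Run:
```python
from h import *
a=cv2.resize(capture("side")[80:230,170:340,::-1],None,fx=3,fy=3,interpolation=cv2.INTER_CUBIC)
cv2.imwrite("pics/d.png",a); s=read_state();print(s["position"],s["opening"])
```

```text
[0.66942362 0.20636727 0.17244428] 0.02067717004188313
```

View pics/d.png

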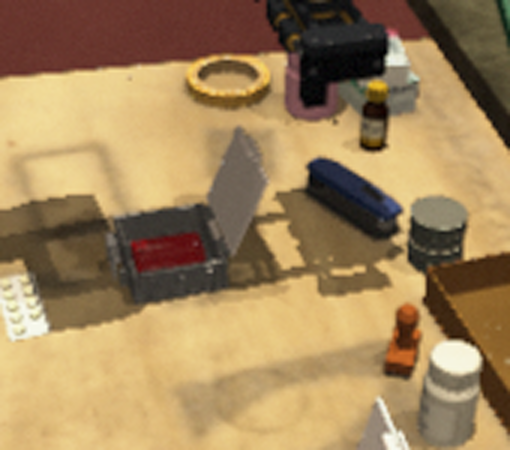

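The red carton lies flat in the small box at (168,250), and the closed fingers are behind its lid. Next I'll descend and swing the lid forward.

play_rows(plan=[[[0,0,-0.5,0,0,0,-1],[0,0,-0.5,0,0,0,-1],[0,0,-0.5,0,0,0,-1],[0,0,0,0,0,0,-1],[-0.3,-0.01,0,0,0,0,-1],[-0.3,-0.01,0,0,0,0,-1],[-0.3,-0.01,0,0,0,0,-1],[-0.25,-0.01,0.05,0,0,0,-1],[-0.25,-0.01,0.05,0,0,0,-1],[-0.2,-0.01,0.05,0,0,0,-1],[0,0,0,0,0,0,-1]]])

```text
time_s: 11.9
position: [0.5865, 0.2039, 0.1066]
tcp_rot: [[0.999, 0.039, 0.0], [0.039, -0.999, 0.0], [0.0, -0.0, -1.0]]
force: [0.5, 0.4, -0.4]
opening: 0.006
```

play_rows(plan=[[[-0.23,-0.01,-0.02,0,0,0,-1],[-0.23,-0.01,-0.02,0,0,0,-1],[-0.24,-0.01,-0.09,0,0,0,-1],[-0.24,-0.01,-0.09,0,0,0,-1],[-0.2,-0.01,-0.17,0,0,0,-1],[-0.2,-0.01,-0.17,0,0,0,-1],[-0.12,0,-0.17,0,0,0,-1],[-0.12,0,-0.17,0,0,0,-1],[-0.06,0,-0.09,0,0,0,-1],[-0.06,0,-0.09,0,0,0,-1],[0,0,0,0,0,0,-1]]])

```text
time_s: 13.0
position: [0.5031, 0.2006, 0.0511]
tcp_rot: [[0.999, 0.038, 0.001], [0.038, -0.999, 0.0], [0.001, -0.0, -1.0]]
force: [-0.5, -0.8, 1.4]
opening: 0.005
```

Run:
```python
from h import *
a=cv2.resize(capture("side")[80:230,170:340,::-1],None,fx=3,fy=3,interpolation=cv2.INTER_CUBIC)
cv2.imwrite("pics/e.png",a); s=read_state();print(s["position"],s["force"])
```

```text
[0.50309523 0.2006035  0.0511146 ] [ 0.19956689 -0.47597578  1.82413578]
```

View pics/e.png

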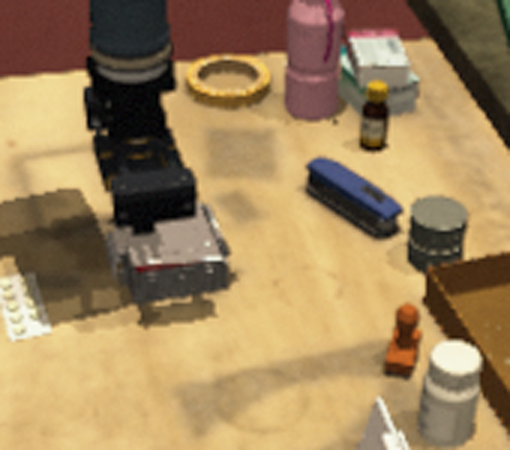

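The lid rests nearly shut under the fingertips at (155,225). I'll move toward the front edge and press.

play_rows(plan=[[[-0.14,0,0,0,0,0,-1],[0,0,-0.06,0,0,0,-1],[0,0,-0.06,0,0,0,-1],[0,0,-0.06,0,0,0,-1],[0,0,-0.06,0,0,0,-1],[0,0,0,0,0,0,-1]]])

```text
time_s: 13.65
position: [0.4957, 0.2007, 0.04]
tcp_rot: [[0.999, 0.038, 0.0], [0.038, -0.999, 0.0], [0.0, -0.0, -1.0]]
force: [-0.6, -1.0, 11.5]
opening: 0.008
```

play_rows(plan=[[[0,0,-0.03,0,0,0,-1],[0,0,-0.02,0,0,0,-1],[0,0,0,0,0,0,-1]]])

```text
time_s: 13.95
position: [0.4957, 0.2007, 0.0395]
tcp_rot: [[0.999, 0.039, 0.001], [0.039, -0.999, 0.0], [0.001, -0.0, -1.0]]
force: [-4.4, -1.8, 26.5]
opening: 0.004
```

play_rows(plan=[[[0,0,0.5,0,0,0,-1],[0,0,0.9,0,0,0,-1],[0,0,0.9,0,0,0,-1],[0,0,0.95,0,0,0,-1],[0.3,-0.8,0,0,0,-0.0025,-1],[0.3,-0.8,0,0,0,-0.0025,-1],[0.3,-0.8,0,0,0,-0.0025,-1],[0.3,-0.8,0,0,0,-0.0025,-1],[0.3,-0.8,0,0,0,-0.0025,-1],[0.3,-0.8,0,0,0,-0.0025,-1],[0.4,-0.8,0,0,0,-0.0025,-1],[0.4,-0.8,0,0,0,-0.0025,-1]]])

```text
time_s: 15.15
position: [0.6251, -0.1206, 0.1978]
tcp_rot: [[1.0, -0.025, -0.003], [-0.025, -1.0, 0.001], [-0.003, -0.001, -1.0]]
force: [0.2, 1.2, 0.2]
opening: 0.005
```

play_rows(plan=[[[0.4,-0.8,0,0,0,0,-1],[0.4,-0.8,0,0,0,0,-1],[0.4,-0.6,0,0,0,0,-1],[0,0,0,0,0,0,-1],[0,0,0,0,0,0,-1]]])

```text
time_s: 15.65
position: [0.6847, -0.2294, 0.1971]
tcp_rot: [[1.0, -0.026, -0.003], [-0.026, -1.0, 0.002], [-0.003, -0.002, -1.0]]
force: [0.0, 0.9, 0.0]
opening: 0.007
```

Run:
```python
from h import *
a=cv2.resize(capture("side")[80:330,170:340,::-1],None,fx=2.2,fy=2.2,interpolation=cv2.INTER_CUBIC)
b=cv2.resize(capture("top")[150:270,120:240,::-1],None,fx=3,fy=3,interpolation=cv2.INTER_CUBIC)
b=cv2.copyMakeBorder(b,0,550-360,0,0,0)
cv2.imwrite("pics/f.png",np.hstack([a,b])); s=read_state();print(s["position"],s["force"])
```

```text
[ 0.68452081 -0.22770125  0.19793601] [-0.85993748  0.0803799   0.2689685 ]
```

View pics/f.png

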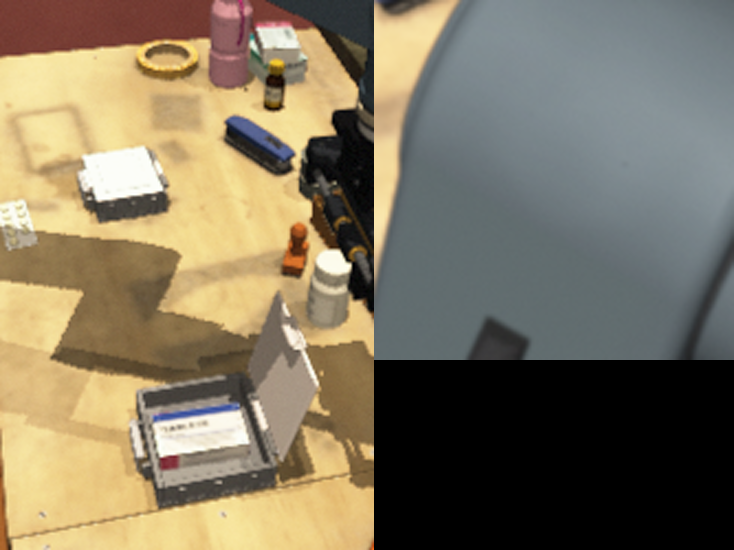

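The small lid is shut at (122,172), and the large carton lies flat in its box at (200,432). The large lid stands open with the gripper behind it.

play_rows(plan=[[[0,-0.04,-0.5,0,0,0,-1],[0,0,-0.6,0,0,0,-1],[0,0,-0.5,0,0,0,-1],[0,0,0,0,0,0,-1],[-0.25,0,0,0,0,0,-1],[-0.25,0,0,0,0,0,-1],[-0.25,0,0,0,0,0,-1],[-0.25,0,0.05,0,0,0,-1],[-0.25,0,0.05,0,0,0,-1],[-0.25,0,0.06,0,0,0,-1],[0,0,0,0,0,0,-1]]])

```text
time_s: 16.85
position: [0.6102, -0.2306, 0.1292]
tcp_rot: [[1.0, -0.024, 0.001], [-0.024, -1.0, -0.001], [0.001, 0.001, -1.0]]
force: [-0.6, -0.2, 0.2]
opening: 0.003
```

play_rows(plan=[[[-0.33,0.01,-0.03,0,0,0,-1],[-0.33,0.01,-0.03,0,0,0,-1],[-0.3,0.01,-0.14,0,0,0,-1],[-0.3,0.01,-0.14,0,0,0,-1],[-0.26,0,-0.22,0,0,0,-1],[-0.26,0,-0.22,0,0,0,-1],[-0.15,0,-0.22,0,0,0,-1],[-0.15,0,-0.22,0,0,0,-1],[-0.06,0,-0.12,0,0,0,-1],[-0.06,0,-0.12,0,0,0,-1],[0,0,0,0,0,0,-1]]])

```text
time_s: 17.95
position: [0.5008, -0.2291, 0.0538]
tcp_rot: [[1.0, -0.024, -0.001], [-0.024, -1.0, 0.0], [-0.001, -0.0, -1.0]]
force: [-1.2, 0.8, -0.9]
opening: 0.005
```

play_rows(plan=[[[-0.2,0,0,0,0,0,-1],[0,0,-0.06,0,0,0,-1],[0,0,-0.06,0,0,0,-1],[0,0,-0.06,0,0,0,-1],[0,0,-0.06,0,0,0,-1],[0,0,-0.04,0,0,0,-1],[0,0,0,0,0,0,-1]]])

```text
time_s: 18.65
position: [0.491, -0.2296, 0.0403]
tcp_rot: [[1.0, -0.025, 0.0], [-0.025, -1.0, -0.0], [0.0, 0.0, -1.0]]
force: [-1.6, -0.6, 3.1]
opening: 0.005
```

play_rows(plan=[[[0,0,-0.03,0,0,0,-1],[0,0,-0.03,0,0,0,-1],[0,0,0,0,0,0,-1]]])

```text
time_s: 18.95
position: [0.491, -0.2297, 0.0395]
tcp_rot: [[1.0, -0.024, 0.001], [-0.024, -1.0, -0.001], [0.001, 0.001, -1.0]]
force: [-4.4, 2.2, 20.8]
opening: 0.007
```

The lid bottomed out at 21 N, at the same height as the small one. I'll retreat upward, out to the right, and check.

play_rows(plan=[[[0,0,0.5,0,0,0,-1],[0,0,0.9,0,0,0,-1],[0,0,0.9,0,0,0,-1],[0,0,0.9,0,0,0,-1],[-0.3,-0.8,0,0,0,0,-1],[-0.3,-0.8,0,0,0,0,-1],[-0.3,-0.8,0,0,0,0,-1],[-0.3,-0.8,0,0,0,0,-1],[-0.3,-0.8,0,0,0,0,-1],[-0.3,-0.8,0,0,0,0,-1],[-0.3,-0.8,0,0,0,0,-1],[0,0,0,0,0,0,-1]]])

```text
time_s: 20.15
position: [0.3839, -0.5157, 0.1968]
tcp_rot: [[1.0, -0.03, 0.001], [-0.03, -1.0, -0.005], [0.001, 0.005, -1.0]]
force: [0.9, -0.7, -0.0]
opening: 0.005
```

Run:
```python
from h import *
a=cv2.resize(capture("side")[100:330,150:330,::-1],None,fx=2.2,fy=2.2,interpolation=cv2.INTER_CUBIC)
b=cv2.resize(capture("top")[120:310,110:400,::-1],None,fx=1.37,fy=1.37,interpolation=cv2.INTER_CUBIC)
b=cv2.copyMakeBorder(b,0,a.shape[0]-b.shape[0],0,0,0)
cv2.imwrite("pics/g.png",np.hstack([a,b])); s=read_state();print(s["position"],s["time_s"])
```

```text
[ 0.3851977  -0.50994965  0.1962982 ] 20.25
```

View pics/g.png

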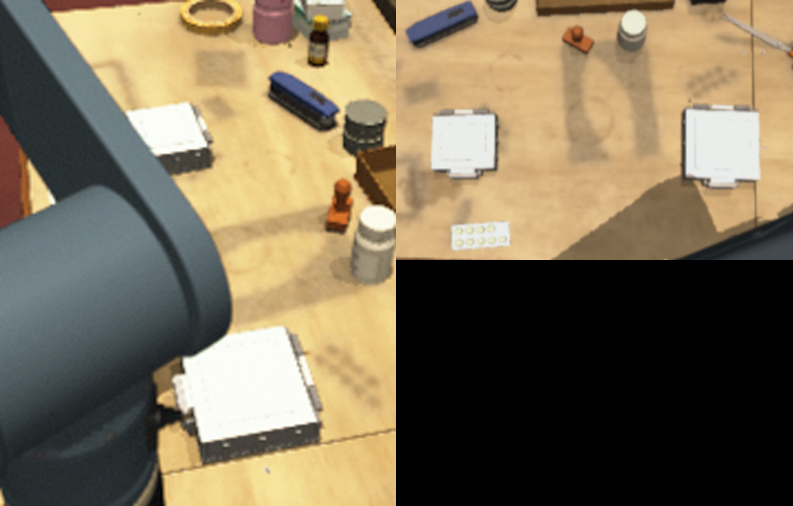

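Both lids lie flush, seen from the top at (465,142) and (722,145). Stamp, jar and strip are undisturbed. I'm handing in.

```bash
python3 -c "
from rig import *
print(hand_in())"
```

```text
the job is handed in; nothing more can be done
None
```

Both cartons are packed and both lids are shut. I handed the job in at about 20 s on the robot's clock, and no verdict came back.

- **Packing:** I gripped each carton across its short side and set it flat in its own box. Pictures taken before the lids were closed showed both lying flat and right way up.
- **Lids:** I swung each lid over from behind with the closed fingers and pressed its front edge down. Both stopped hard at the shut height, with the fingertips at z = 39.5 mm. The force there was about 27 N on the small lid and 21 N on the large one.
- **Last checks:** The final top and side pictures show both lids flush after the arm moved away. The stamp, jar and strip look undisturbed by eye; I did not measure their positions again.
- **Not confirmed:** The catches are judged from the press height and the pictures, since the lid angles cannot be read directly. No check failed or disagreed with another.

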